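# Screw the price-card holder into its counter clamp: snug plus an eighth of a turn

### The job

Stand the price-card holder in the brass threaded socket held in the red counter clamp and screw it in clockwise until you feel the rubber washer inside start to resist, then an eighth of a turn (45 degrees) further, and stop there. Work gently, without forcing the thread or pressing hard, let go of it, and leave the other things on the counter where they are.

Things in the scene. Friction and masses are not known exactly. Their poses are not given: they have to be found in the camera images.
- holder: Loose price-card holder, about 120 g, 94 mm tall, standing upright on its brass stud. Origin: centre of the stud's underside; z up along its axis. Stud 26 mm diameter, 36 mm long, its foot tapered to 20 mm over the lowest 5 mm; above it a red collar (32 mm diameter, 36 to 40 mm up).
- grip (a point): Centre of the holder's aluminium grip block, 58 mm above its underside. Block 40 to 76 mm up, 24 mm across its flats (the faces looking along y), 30 mm along x: grasp the flats, across y, from above. Above it a red card fork, 44 mm along x, 14 mm along y, up to 94 mm. Axes as the holder's.
- lugs (a point): Middle of the holder's two steel thread lugs: round pins 5 mm thick that stick out along +x and -x to 19 mm from the axis, 6 mm above the underside.
- socket: Brass threaded sleeve in a red clamp on a dark steel foot (130 by 100 by 6 mm), fixed to the counter. Origin: centre of the foot's underside, on the sleeve's axis; z up. Sleeve 54 mm outside diameter; clamp jaws up to 30 mm high, screw handle on the -y side.
- rim (a point): Centre of the sleeve's mouth, 38 mm above the counter. Inside: 44 mm diameter at the wall, 29 mm between the steel threads. The two thread entries lie at +x and -x of this frame, each open about 24 degrees either side of that axis.
- thread_start (a point): On the axis, 23.5 mm above the counter: where the holder's underside rests when it stands in with its lugs along the socket's x axis (either way round), lugs on the thread. Right-hand two-start thread: clockwise from above screws in, going down 24 mm per full turn (1 mm per 15 degrees), with about 1.5 mm up-and-down play; the hand must come down with it.
- bore (a point): On the axis, 10 mm above the counter. Above it in the bore waits a sprung rubber washer, depth unknown beforehand. It meets the underside (upward push), and, the play taken up (22 degrees on), the thread starts to load it, 30 to 155 degrees clockwise past the entry: a 6 N step, then 0.33 N per degree; the turning moment rises too. Count from there. The thread holds when let go.
- pen_pot: Blue open pen pot, 72 mm diameter, 85 mm tall; leave alone. Origin: centre of its underside.
- glue_stick: Yellow glue stick, 30 mm diameter, 75 mm tall, upright; leave alone. Origin: centre of its underside.
- tape_roll: Amber tape roll lying flat, 76 mm diameter, 19 mm tall; leave alone. Origin: centre of its underside.
- notebooks: Green block of notebooks, 100 (x) by 140 (y) by 30 mm; leave alone. Origin: centre of its underside.
There are look-alikes about, which are no part of the job. Several things look just like the holder: the one meant starts farthest to the robot's right.

How it is judged (in metres and radians):
On the way:
1. the holder's stud stands in the mouth of the socket, upright (horizontal distance between holder and socket below 0.005 m and angle between holder's own z axis and vertical below 0.12 rad and z of holder in the frame of socket below 0.0265 m), for 0.2 s.
At the end, for the whole second after the job is handed in: The holder stands screwed into the socket, upright (within 7 degrees) and centred (5 mm), at rest and released, tightened about 45 degrees past the first resistance: the thread carries between 13 and 23 N (horizontal distance between holder and socket below 0.005 m and angle between holder's own z axis and vertical below 0.12 rad and z of holder in the frame of socket below 0.0225 m and contact force between holder and socket between 13 and 23 N and linear speed of holder below 0.01 m/s and contact force between holder and the fingers below 0.1 N); the robot touches nothing.
It fails at once if a bystander (pen pot, glue stick, tape roll, notebooks) is pushed more than 25 mm or tipped over (distance of any of pen_pot, glue_stick, tape_roll, notebooks from where it was at the start of the episode above 0.025 m or angle between any of pen_pot, glue_stick, tape_roll, notebooks's own z axis and vertical above 0.5 rad).
It fails at once if overtightened or forced: more than 45 N between holder and socket (contact force between holder and socket above 45 N).
It fails at once if the holder is dropped or knocked over (angle between holder's own z axis and vertical above 0.6 rad).
It also fails if it takes over 72 s, if anything falls off the work surface, if the arm or the gripper's body presses on something with over 40 N, if the wrist force passes 120 N, or if a joint passes its speed limit or range.

### The arm

A 6-joint arm with a two-finger parallel gripper is mounted at the origin on the work surface. World frame = base frame: x ahead of the robot, y to its left, z up, the work surface at z = 0. Lengths are in m, angles in degrees, forces in N, time in s.
With the tool pointing down it reaches from about 0.275 to 0.875 m from the base axis. Payload 12.5 kg.
Tool frame: the origin (TCP) lies between the finger pads; the fingertips stand 11 mm ahead of it and the grasp point (between the pads) lies 8 mm behind it (env.tips_ahead is the distance from the TCP to the fingertips, in m); x points along the fingers, y is the direction in which the jaws open and shut, and the axes are right-handed (so a half turn about x gives the same grasp; the last joint's range is limited). The gripper opens to 85 mm and grips with 20 to 120 N. Pads are 22 mm wide; open, the fingers measure 114 mm over their backs; the gripper's body (76 mm by 85 mm) begins 54 mm behind the grasp point. The pads swing forward as they close: fully open they stand 13 mm farther back than shut.
Start: joints at [-73.717, 20.094, 94.641, -0, 65.266, -4.847], TCP at [0.198, -0.513, 0.242] pointing down, gripper open.
Joint ranges: [-157.81, 157.81], [-45, 120.19], [0.68, 151.7], [-89.99, 269.99], [4.06, 180], [-164.3, 164.3]. Speed limits (degrees/s): [127.2, 127.2, 159.86, 180, 180, 180].

### API

Orientations are given as a 3x3 rotation matrix whose columns are the frame's x, y, z axes.
In Python, from workcell import env, optics, ticket gives the robot as it stands.
- The arm moves only by the tool move_arm, never from a script. Its argument "series" is a list of rows, each an object with "travel": the shift along the tool's x, y, z in cm, a list of three; "rotation": the turn, a rotation vector about the tool's x, y, z in rad, a list of three. In form: [{"travel": [x, y, z], "rotation": [ax, ay, az]}, ...]. A call has 1 to 12 rows; each row is the pose to reach, as a shift and turn from the pose commanded when the call began, along the tool's axes at that moment; what a row does not reach only later rows make up. A row lasts 1/12 s, in which the tool goes at most 41.7 mm and 7.16 degrees, less where a joint would pass 70% of its speed; a pose out of reach is approached as far as the arm can. A call with a gripper value outside its range is refused whole. "fingers" is the opening, from 0 (shut) to 1 (fully open), set as the call begins (left out, the last holds). The fingers move at their own pace and stop on an object; "force" is the grip in N (left out, the last holds). Time passes only in rows, so rows that repeat a pose let the fingers close. It gives the time, the measured TCP pose, the force and the opening at its end, in the units of the state.
- env.read_state(): the state, without advancing time (a new reading comes with each control period).
- optics.capture(name): name is "scene" or "top" or "wrist"; returns a dict with "frame" (420x560x3 uint8, red, green, blue), "depth" (420x560 float32, m along the optical axis (not along the pixel's ray), 0 where there is no reading), "intrinsics" (3x3 intrinsics, pixels), "extrinsics" (4x4, takes a point from world to camera coordinates); the wrist camera has in their place "mount" (4x4, takes a point from camera to tool coordinates, whose origin is the TCP and whose axes are the tool frame's). Camera axes: x right, y down, z forward; pixel columns grow to the right and rows downward; lengths in m; the calibration is good to about 2 mm. A picture is of the moment at which its call begins: read the wrist's pose just before it.
- ticket.close_job(): hands the job in, once; it reports no verdict.
The state is a dict: "time_s": time; "joints": joint angles; "qd": joint speeds; "joint_torque": joint torques, N m; "position": TCP position; "tcp_rot": TCP orientation; "contact_force": force on the tool from outside, world axes, zero at the start; "wrist_torque": the same for the moment, N m; "width": finger opening in m.
Only numpy, scipy, OpenCV 4.12 (cv2) and the standard library are available. Lean on these libraries where they do the work, as an engineer would, in place of code of your own. Each camera call takes 0.05 s, during which the arm holds its last target.

## Working session

There is one attempt and no reset: what is moved stays moved. The work goes in short steps, Python scripts to look and compute and a tool call to move; the robot and the scene stay as the last step left them, time stands still between calls to the robot, and variables do not carry over. Pictures are saved under pics/ and viewed, and the job is handed in when it is done.

Besides the shell and the picture viewer there is one more tool, called after "Emit:" as name([rows], argument=value, ...), one row to a line, values as JSON. move_arm: Moves the arm, as the interface text tells. Its arguments: {"type":"object","properties":{"series":{"type":"array","items":{"type":"object","properties":{"travel":{"type":"array","items":{"type":"number"}},"rotation":{"type":"array","items":{"type":"number"}}}}},"fingers":{"type":"number"},"force":{"type":"number"}},"required":["series"]}

```bash
mkdir -p pics; ls; python3 - <<'E'
from workcell import env, optics, ticket
import cv2, numpy as np
s=env.read_state(); print(s)
for n in ["scene","top"]:
    c=optics.capture(n); cv2.imwrite(f"pics/{n}0.png",c["frame"][:,:,::-1]); np.savez(f"{n}0.npz",**c)
    print(n,c["intrinsics"],c["extrinsics"])
E
```

```text
pics
{'time_s': 0.0, 'joints': array([-7.37169630e+01,  2.01258350e+01,  9.46779331e+01, -3.78877717e-04,
        6.52644735e+01, -4.84650828e+00]), 'qd': array([ 0.04616293,  0.00576907,  0.08033529,  0.00709256, -0.05517225,
       -0.05474717]), 'joint_torque': array([ 3.32343508e-03, -5.06097150e+01, -2.91402876e+01,  9.66342236e-05,
        4.66745099e-03,  1.35534020e-05]), 'position': array([ 0.19820112, -0.51270123,  0.24173757]), 'tcp_rot': array([[-3.39711867e-04,  3.60480231e-01, -9.32766792e-01],
       [ 1.14158151e-03, -9.32766098e-01, -3.60480379e-01],
       [-9.99999291e-01, -1.18728878e-03, -9.46458524e-05]]), 'contact_force': array([ 0.01056678, -0.56253586,  0.39027502]), 'wrist_torque': array([ 0.00331424, -0.03947484, -0.02042245]), 'width': 0.08531515860707622}
scene [[382.79836929   0.         276.37976339]
 [  0.         382.79836929 210.72302175]
 [  0.           0.           1.        ]] [[ 0.68031423  0.73260112  0.02163675 -0.40768439]
 [ 0.46909292 -0.41255078 -0.78086726 -0.17815728]
 [-0.56313797  0.54138476 -0.62432216  1.17616157]
 [ 0.          0.          0.          1.        ]]
top [[393.36443812   0.         288.64195027]
 [  0.         393.36443812 218.76707246]
 [  0.           0.           1.        ]] [[-0.0261056  -0.9995303  -0.01605256  0.04953853]
 [-0.9960822   0.02736606 -0.08409134  0.51615808]
 [ 0.08449114  0.01379441 -0.99632874  0.77281666]
 [ 0.          0.          0.          1.        ]]
```

View pics/scene0.png

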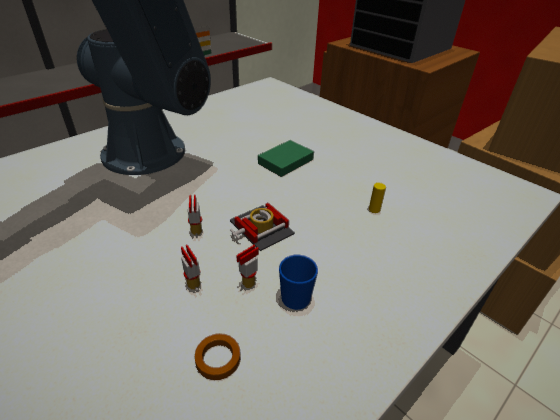

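View pics/top0.png

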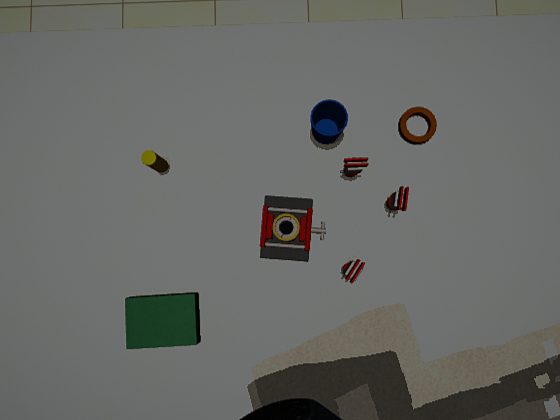

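The top view shows the socket at about (287,228), with its handle pointing to −y. There are three look-alikes, at (355,166), (398,200) and (352,270); the one at (398,200) is farthest right. Next I'll measure them by depth.

```bash
cat > h.py <<'E'
import numpy as np, cv2
def cloud(c, T=None):
    K=c["intrinsics"]; d=c["depth"]; v,u=np.mgrid[:d.shape[0],:d.shape[1]]
    P=np.stack([(u-K[0,2])/K[0,0]*d,(v-K[1,2])/K[1,1]*d,d],-1)
    if T is None: T=np.linalg.inv(c["extrinsics"])
    P=P@T[:3,:3].T+T[:3,3]; P[d<=0]=np.nan
    return P
E
python3 - <<'E'
from h import *
c=np.load("top0.npz"); P=cloud(c); f=c["frame"].astype(int)
def blob(u0,u1,v0,v1,zlo,zhi,name):
    Q=P[v0:v1,u0:u1].reshape(-1,3); F=f[v0:v1,u0:u1].reshape(-1,3)
    m=(Q[:,2]>zlo)&(Q[:,2]<zhi); q=Q[m]
    if len(q)<3: print(name,'few');return
    (cx,cy),(w,h),a=cv2.minAreaRect((q[:,:2]*1000).astype(np.float32))
    X=q[:,:2]-q[:,:2].mean(0); ev,V=np.linalg.eigh(X.T@X)
    print(name,len(q),q.mean(0).round(4),q.min(0).round(3),q.max(0).round(3),"rect",round(cx,1),round(cy,1),round(w,1),round(h,1),round(a,1),"pa",np.degrees(np.arctan2(V[1,1],V[0,1])).round(1))
for n,b in dict(A=(380,415,180,220),B=(335,375,150,185),C=(335,370,252,290)).items():
    blob(*b,0.08,0.11,n+"fork"); blob(*b,0.015,0.11,n+"all")
blob(250,335,185,270,0.033,0.045,"rim"); blob(250,335,185,270,0.0035,0.009,"foot"); blob(250,335,185,270,0.02,0.033,"jaws")
blob(300,355,90,150,0.07,0.1,"pot"); blob(395,440,100,150,0.01,0.03,"tape")
for n,b in dict(A=(375,415,180,220),S=(250,335,185,270)).items():
    cv2.imwrite(f"pics/{n}_crop.png",cv2.resize(c["frame"][b[2]:b[3],b[0]:b[1],::-1],None,fx=8 if n=="S" else 14,fy=8 if n=="S" else 14,interpolation=0))
E
```

```text
Afork 179 [ 0.5446 -0.1764  0.0904] [ 0.522 -0.187  0.081] [ 0.567 -0.167  0.096] rect 544.2 -177.2 15.1 43.1 80.0 pa 169.3
Aall 375 [ 0.5444 -0.1727  0.0753] [ 0.522 -0.187  0.016] [ 0.567 -0.161  0.096] rect 544.7 -173.8 24.9 44.3 87.4 pa 170.1
Bfork 169 [ 0.6149 -0.0918  0.0903] [ 0.608 -0.115  0.08 ] [ 0.623 -0.071  0.097] rect 615.6 -93.1 14.5 43.7 0.3 pa 91.4
Ball 344 [ 0.6116 -0.0922  0.0766] [ 0.6   -0.115  0.018] [ 0.628 -0.071  0.097] rect 613.2 -93.2 26.5 43.9 12.6 pa 92.1
Cfork 154 [ 0.4137 -0.0827  0.0912] [ 0.393 -0.1    0.08 ] [ 0.434 -0.066  0.096] rect 413.7 -83.4 14.2 43.5 56.0 pa 145.7
Call 319 [ 0.4149 -0.0805  0.0788] [ 0.392 -0.1    0.037] [ 0.434 -0.066  0.096] rect 414.6 -81.7 27.4 43.5 53.1 pa 145.9
rim 273 [0.5002 0.0416 0.0367] [0.474 0.006 0.033] [0.528 0.069 0.04 ] rect 500.5 41.6 53.5 54.7 23.9 pa 119.3
foot 1345 [0.4986 0.0418 0.0056] [ 0.433 -0.057  0.004] [0.57  0.108 0.009] rect 499.1 26.2 166.1 129.8 83.9 pa 174.4
jaws 1018 [0.4998 0.0375 0.0271] [ 0.455 -0.037  0.02 ] [0.546 0.094 0.033] rect 499.4 27.3 129.4 83.2 84.7 pa 83.9
pot 402 [ 0.7073 -0.0472  0.0809] [ 0.669 -0.082  0.07 ] [ 0.74  -0.011  0.087] rect 703.6 -46.1 70.7 70.1 22.8 pa 164.6
tape 667 [ 0.7059 -0.2352  0.0178] [ 0.67  -0.274  0.01 ] [ 0.745 -0.198  0.022] rect 706.7 -236.0 74.5 74.8 22.3 pa 131.7
```

View pics/S_crop.png

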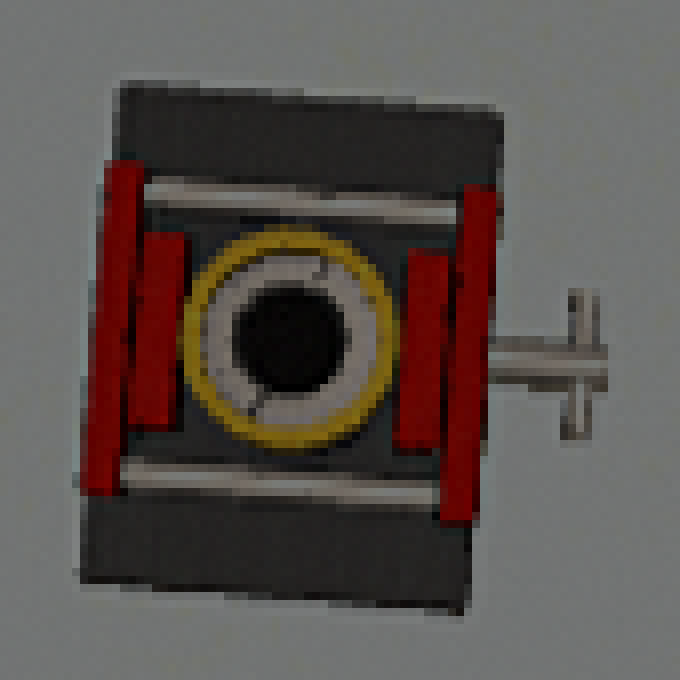

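View pics/A_crop.png

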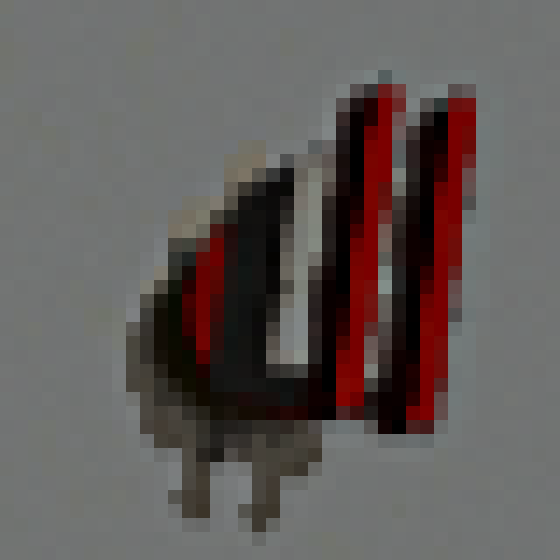

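Emit:
move_arm([
  {"travel": [2,-18.9,-44.4],"rotation": [-2.6,0,0]},
  {"travel": [2,-18.9,-44.4],"rotation": [-2.6,0,0]},
  {"travel": [2,-18.9,-44.4],"rotation": [-2.6,0,0]},
  {"travel": [2,-18.9,-44.4],"rotation": [-2.6,0,0]},
  {"travel": [2,-18.9,-44.4],"rotation": [-2.6,0,0]},
  {"travel": [2,-18.9,-44.4],"rotation": [-2.6,0,0]},
  {"travel": [2,-18.9,-44.4],"rotation": [-2.6,0,0]},
  {"travel": [2,-18.9,-44.4],"rotation": [-2.6,0,0]},
  {"travel": [2,-18.9,-44.4],"rotation": [-2.6,0,0]},
  {"travel": [2,-18.9,-44.4],"rotation": [-2.6,0,0]},
  {"travel": [2,-18.9,-44.4],"rotation": [-2.6,0,0]},
  {"travel": [2,-18.9,-44.4],"rotation": [-2.6,0,0]},
])

```text
time_s: 1.1
position: [0.5463, -0.1736, 0.2218]
tcp_rot: [[-0.0, 0.954, 0.301], [0.001, 0.301, -0.954], [-1.0, 0.0, -0.001]]
contact_force: [0.6, 0.4, -1.3]
width: 0.0854
```

```bash
cat >> h.py <<'E'
from scipy.spatial.transform import Rotation as R
def Rh(head):
    h=np.radians(head); y=np.array([np.cos(h),np.sin(h),0]); x=np.array([0,0,-1.]); return np.stack([x,y,np.cross(x,y)],1)
def plan(s,p,head,cmd=None):
    M=s["tcp_rot"]; d=M.T@(np.array(p)-s["position"])*100
    r=R.from_matrix(M.T@Rh(head)).as_rotvec()
    print("travel",d.round(2),"rot",r.round(4))
def show(s):
    M=s["tcp_rot"]; print("t",s["time_s"],"pos",s["position"].round(4),"head",np.degrees(np.arctan2(M[1,1],M[0,1])).round(2),"tiltx",M[:,0].round(4),"F",s["contact_force"].round(2),"T",s["wrist_torque"].round(3),"w",round(s["width"],4),"j",s["joints"].round(1))
E
python3 - <<'E'
from h import *
from workcell import env
s=env.read_state(); show(s); plan(s,(0.544,-0.177,0.22),80)
E
```

```text
t 1.1 pos [ 0.5463 -0.1736  0.2218] head 17.53 tiltx [-1.e-04  6.e-04 -1.e+00] F [ 0.6   0.38 -1.32] T [-0.011  0.037  0.016] w 0.0854 j [-22.3  23.7  92.4   0.   63.9 -39.8]
travel [ 0.18 -0.32  0.26] rot [-1.0903e+00 -5.0000e-04 -4.0000e-04]
```

Emit:
move_arm([
  {"travel": [0.2,-0.3,0.2],"rotation": [-1.09,0,0]},
  {"travel": [0.2,-0.3,0.2],"rotation": [-1.09,0,0]},
  {"travel": [0.2,-0.3,0.2],"rotation": [-1.09,0,0]},
  {"travel": [0.2,-0.3,0.2],"rotation": [-1.09,0,0]},
  {"travel": [0.2,-0.3,0.2],"rotation": [-1.09,0,0]},
  {"travel": [0.2,-0.3,0.2],"rotation": [-1.09,0,0]},
  {"travel": [0.2,-0.3,0.2],"rotation": [-1.09,0,0]},
  {"travel": [0.2,-0.3,0.2],"rotation": [-1.09,0,0]},
  {"travel": [0.2,-0.3,0.2],"rotation": [-1.09,0,0]},
  {"travel": [0.2,-0.3,0.2],"rotation": [-1.09,0,0]},
  {"travel": [0.2,-0.3,0.2],"rotation": [-1.09,0,0]},
  {"travel": [0.2,-0.3,0.2],"rotation": [-1.09,0,0]},
])

```text
time_s: 2.1
position: [0.5419, -0.1794, 0.2201]
tcp_rot: [[-0.0, 0.185, 0.983], [0.0, 0.983, -0.185], [-1.0, 0.0, -0.0]]
contact_force: [0.2, 0.1, 0.7]
width: 0.0855
```

```bash
python3 - <<'E'
from h import *
from workcell import env,optics
s=env.read_state(); show(s); plan(s,(0.544,-0.177,0.22),80)
c=optics.capture("wrist"); print(c["mount"],c["intrinsics"])
cv2.imwrite("pics/w1.png",c["frame"][:,:,::-1])
T=np.eye(4);T[:3,:3]=s["tcp_rot"];T[:3,3]=s["position"]; T=T@c["mount"]
P=cloud(c,T); np.savez("w1.npz",P=P,frame=c["frame"],T=T,K=c["intrinsics"])
Q=P.reshape(-1,3)
for lo,hi in((.08,.1),(.07,.079),(.02,.07),(-.01,.01)):
    m=(Q[:,2]>lo)&(Q[:,2]<hi)&(abs(Q[:,0]-.544)<.05)&(abs(Q[:,1]+.175)<.05); q=Q[m]
    if len(q)<9: print(lo,len(q)); continue
    print(lo,len(q),q.mean(0).round(4),cv2.minAreaRect((q[:,:2]*1000).astype(np.float32)),np.median(q[:,2]))
E
```

```text
t 2.1 pos [ 0.5419 -0.1794  0.2201] head 79.35 tiltx [-3.e-04  2.e-04 -1.e+00] F [0.25 0.13 0.7 ] T [0.042 0.013 0.031] w 0.0855 j [ -23.    23.6   92.8    0.    63.6 -102.3]
travel [0.01 0.27 0.16] rot [-0.0114 -0.0004 -0.0001]
[[-2.92198850e-05 -3.06962814e-01  9.51721508e-01 -1.31363651e-01]
 [ 9.99999902e-01  4.12229890e-04  1.63660407e-04  5.18830503e-04]
 [-4.42565712e-04  9.51721420e-01  3.06962772e-01 -7.81281208e-02]
 [ 0.00000000e+00  0.00000000e+00  0.00000000e+00  1.00000000e+00]] [[296.48030252   0.         281.49131112]
 [  0.         296.48030252 207.17211998]
 [  0.           0.           1.        ]]
0.08 447 [ 0.5443 -0.1769  0.0928] ((546.1665649414062, -177.61849975585938), (13.748031616210938, 44.113365173339844), 79.6454086303711) 0.09358988959168735
0.07 445 [ 0.5452 -0.1775  0.0756] ((542.6193237304688, -176.563720703125), (23.260940551757812, 36.131587982177734), 78.91090393066406) 0.07564889864822488
0.02 169 [ 0.5366 -0.1765  0.0483] ((542.5438842773438, -176.8052978515625), (31.530351638793945, 23.527114868164062), 80.50667572021484) 0.04171948810057624
-0.01 5649 [ 5.379e-01 -1.736e-01 -1.000e-04] ((543.978759765625, -175.0240478515625), (99.9234848022461, 99.94833374023438), 89.99262237548828) -0.00010071338784284345
```

View pics/w1.png

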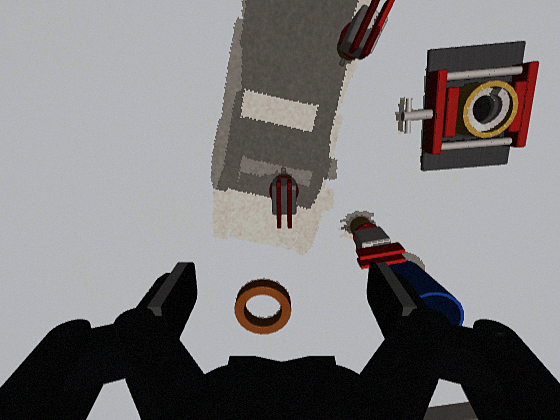

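The wrist picture shows the target holder at (285,200), lined up between the fingers, and the socket mouth at (490,107). I'll measure the socket from this view too.

```bash
python3 - <<'E'
from h import *
from workcell import env
s=env.read_state(); 
for P in (np.load("w1.npz")["P"], cloud(np.load("top0.npz"))):
    Q=P.reshape(-1,3)
    m=(Q[:,2]>.035)&(Q[:,2]<.042)&(np.hypot(Q[:,0]-.5,Q[:,1]-.0416)<.032); q=Q[m]
    print(len(q),q.mean(0),cv2.minEnclosingCircle((q[:,:2]*1000).astype(np.float32)),cv2.fitEllipse(cv2.convexHull((q[:,:2]*1000).astype(np.float32))))
    m=(Q[:,2]>.004)&(Q[:,2]<.008)&(abs(Q[:,0]-.5)<.1)&(abs(Q[:,1]-.0416)<.056); q=Q[m]
    print(len(q),cv2.minAreaRect((q[:,:2]*1000).astype(np.float32)))
    m=(Q[:,2]>.026)&(Q[:,2]<.033)&(abs(Q[:,0]-.5)<.06)&(abs(Q[:,1]-.0416)<.056); q=Q[m]
    print(len(q),cv2.minAreaRect((q[:,:2]*1000).astype(np.float32)))
plan(s,(0.5445,-0.177,0.056),79.7)
f=np.load("w1.npz")["frame"]; cv2.imwrite("pics/w1s.png",cv2.resize(f[30:180,380:560,::-1],None,fx=4,fy=4,interpolation=2))
E
```

```text
1155 [0.50104109 0.04225846 0.03740115] ((502.0057067871094, 41.67196273803711), 28.041868209838867) ((502.073974609375, 41.852386474609375), (54.09757995605469, 55.63075256347656), 167.27577209472656)
4672 ((502.1053771972656, 41.480186462402344), (100.60636901855469, 129.93453979492188), 83.9904556274414)
3347 ((502.1488342285156, 41.51378631591797), (101.0827865600586, 84.44327545166016), 84.21399688720703)
229 [0.49968401 0.0414754  0.03721113] ((500.8694763183594, 42.00172424316406), 27.22061538696289) ((500.7530822753906, 42.00927734375), (53.76024627685547, 53.82843017578125), 47.63661575317383)
1186 ((500.92669677734375, 44.41314697265625), (104.4491195678711, 129.69363403320312), 84.17337036132812)
738 ((500.6067199707031, 41.95249557495117), (99.87815856933594, 83.246826171875), 84.47956848144531)
travel [16.42  0.28  0.21] rot [-0.0057 -0.0003 -0.0001]
```

View pics/w1s.png

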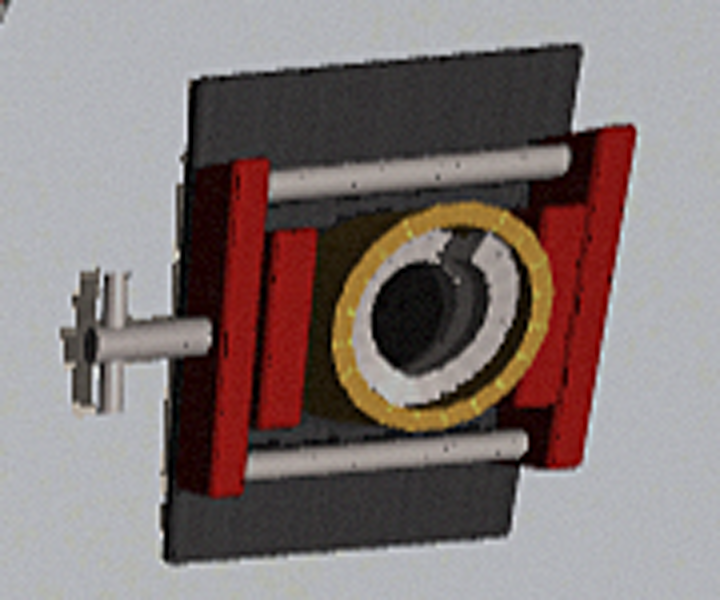

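Emit:
move_arm([
  {"travel": [3,0.28,0.2],"rotation": [0,0,0]},
  {"travel": [6,0.28,0.2],"rotation": [0,0,0]},
  {"travel": [9,0.28,0.2],"rotation": [0,0,0]},
  {"travel": [12,0.28,0.2],"rotation": [0,0,0]},
  {"travel": [14.5,0.28,0.2],"rotation": [0,0,0]},
  {"travel": [16,0.28,0.2],"rotation": [0,0,0]},
  {"travel": [16.5,0.28,0.2],"rotation": [0,0,0]},
  {"travel": [16.5,0.28,0.2],"rotation": [0,0,0]},
  {"travel": [16.5,0.28,0.2],"rotation": [0,0,0]},
  {"travel": [16.5,0.28,0.2],"rotation": [0,0,0]},
])

```text
time_s: 2.98
position: [0.5452, -0.1773, 0.0566]
tcp_rot: [[0.002, 0.182, 0.983], [-0.001, 0.983, -0.182], [-1.0, -0.0, 0.002]]
contact_force: [0.1, -0.5, -0.3]
width: 0.0855
```

```bash
python3 - <<'E'
from h import *
from workcell import env,optics
s=env.read_state(); show(s); plan(s,(0.5445,-0.177,0.054),79.7)
c=optics.capture("wrist"); cv2.imwrite("pics/w2.png",c["frame"][:,:,::-1])
E
```

```text
t 2.9833 pos [ 0.5452 -0.1773  0.0566] head 79.5 tiltx [ 1.9e-03 -8.0e-04 -1.0e+00] F [ 0.14 -0.54 -0.28] T [ 0.005  0.026 -0.009] w 0.0855 j [ -22.7   36.7   98.5    0.    44.7 -102.2]
travel [ 0.26  0.02 -0.08] rot [-0.0035  0.002   0.0004]
```

View pics/w2.png

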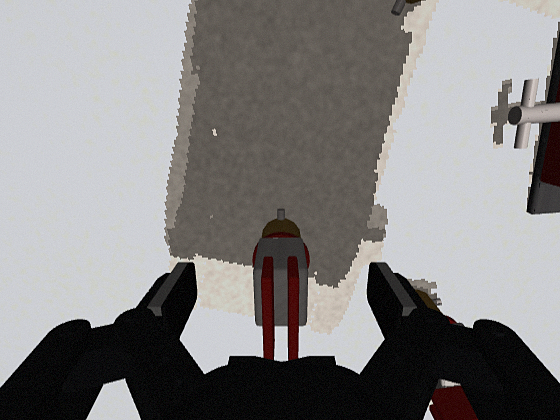

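Emit:
move_arm([
  {"travel": [0.1,0,-0.05],"rotation": [0,0,0]},
  {"travel": [0.1,0,-0.05],"rotation": [0,0,0]},
  {"travel": [0.1,0,-0.05],"rotation": [0,0,0]},
  {"travel": [0.1,0,-0.05],"rotation": [0,0,0]},
  {"travel": [0.1,0,-0.05],"rotation": [0,0,0]},
  {"travel": [0.1,0,-0.05],"rotation": [0,0,0]},
  {"travel": [0.1,0,-0.05],"rotation": [0,0,0]},
  {"travel": [0.1,0,-0.05],"rotation": [0,0,0]},
  {"travel": [0.1,0,-0.05],"rotation": [0,0,0]},
  {"travel": [0.1,0,-0.05],"rotation": [0,0,0]},
], fingers=0, force=50)

```text
time_s: 3.87
position: [0.5441, -0.1769, 0.0544]
tcp_rot: [[0.0, 0.182, 0.983], [0.0, 0.983, -0.182], [-1.0, 0.0, 0.0]]
contact_force: [-0.6, 1.8, 4.2]
width: 0.0233
```

```bash
python3 - <<'E'
from h import *
from workcell import env,optics
s=env.read_state(); show(s); 
E
```

```text
t 3.8667 pos [ 0.5441 -0.1769  0.0544] head 79.53 tiltx [ 1.e-04  0.e+00 -1.e+00] F [-0.56  1.76  4.17] T [0.251 0.18  0.019] w 0.0233 j [ -22.7   36.8   98.6    0.    44.6 -102.2]
```

Emit:
move_arm([
  {"travel": [-2,0,0],"rotation": [0,0,0]},
  {"travel": [-5,0,0],"rotation": [0,0,0]},
  {"travel": [-8.5,0,0],"rotation": [0,0,0]},
  {"travel": [-11.5,2,-0.8],"rotation": [0,0,0]},
  {"travel": [-11.5,5,-2],"rotation": [-0.02,0,0]},
  {"travel": [-11.5,8.5,-3.4],"rotation": [-0.04,0,0]},
  {"travel": [-11.5,12,-4.8],"rotation": [-0.06,0,0]},
  {"travel": [-11.5,15.5,-6.2],"rotation": [-0.08,0,0]},
  {"travel": [-11.5,18.5,-7.4],"rotation": [-0.082,0,0]},
  {"travel": [-11.5,20.2,-8.1],"rotation": [-0.082,0,0]},
  {"travel": [-11.5,20.75,-8.2],"rotation": [-0.082,0,0]},
  {"travel": [-11.5,20.75,-8.2],"rotation": [-0.082,0,0]},
])

```text
time_s: 4.87
position: [0.501, 0.0429, 0.1691]
tcp_rot: [[-0.0, 0.099, 0.995], [-0.0, 0.995, -0.099], [-1.0, -0.0, -0.0]]
contact_force: [0.4, 0.0, -1.1]
width: 0.0235
```

Emit:
move_arm([
  {"travel": [0,0,0],"rotation": [0,0,0]},
  {"travel": [0,0,0],"rotation": [0,0,0]},
  {"travel": [0,0,0],"rotation": [0,0,0]},
  {"travel": [0,0,0],"rotation": [0,0,0]},
])

```text
time_s: 5.2
position: [0.5013, 0.0411, 0.1692]
tcp_rot: [[-0.0, 0.102, 0.995], [-0.0, 0.995, -0.102], [-1.0, -0.0, -0.0]]
contact_force: [-0.3, 0.7, -2.0]
width: 0.0234
```

```bash
python3 - <<'E'
from h import *
from workcell import env,optics
s=env.read_state(); show(s); plan(s,(0.501,0.042,0.17),84.2)
c=optics.capture("wrist"); cv2.imwrite("pics/w3.png",c["frame"][:,:,::-1])
T=np.eye(4);T[:3,:3]=s["tcp_rot"];T[:3,3]=s["position"]
Pt=cloud(c,c["mount"]); P=cloud(c,T@c["mount"]); np.savez("w3.npz",Pt=Pt,P=P,frame=c["frame"])
t=optics.capture("scene"); cv2.imwrite("pics/s3.png",t["frame"][:,:,::-1]); np.savez("s3.npz",**t)
t=optics.capture("top"); cv2.imwrite("pics/t3.png",t["frame"][:,:,::-1])
E
```

```text
t 5.2 pos [0.5013 0.0411 0.1692] head 84.15 tiltx [-1.e-04 -1.e-04 -1.e+00] F [-0.35  0.73 -1.97] T [ 0.023 -0.022  0.016] w 0.0234 j [ -0.6  20.6 105.6  -0.   53.8 -84.8]
travel [-0.08  0.09 -0.03] rot [-0.0009 -0.0001  0.0001]
```

View pics/w3.png

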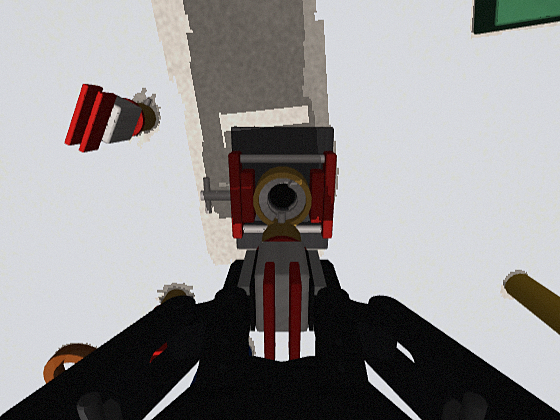

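View pics/s3.png

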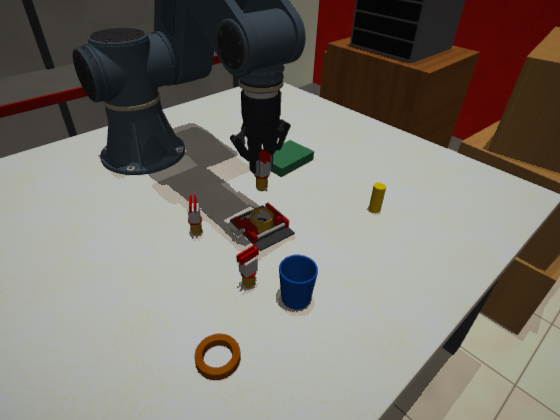

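The holder is held upright, and in the wrist view the socket mouth at (282,197) lies right under it. Next I'll compare the stud and rim centres as seen from the wrist.

```bash
python3 - <<'E'
from h import *
d=np.load("w3.npz"); P=d["P"]; Pt=d["Pt"]; Q=P.reshape(-1,3)
m=(Q[:,2]>.0345)&(Q[:,2]<.042)&(np.hypot(Q[:,0]-.5,Q[:,1]-.0416)<.034); q=Q[m]
print("rim",len(q),cv2.fitEllipse(cv2.convexHull((q[:,:2]*1000).astype(np.float32))))
for lo,hi in((.026,.033),(.0035,.008)):
    m=(Q[:,2]>lo)&(Q[:,2]<hi)&(abs(Q[:,0]-.5)<.07)&(abs(Q[:,1]-.0416)<.056); q=Q[m]
    print(lo,cv2.minAreaRect((q[:,:2]*1000).astype(np.float32)))
# holder: tool coordinates, points beyond tip x
F=d["frame"].astype(int).reshape(-1,3); Qt=Pt.reshape(-1,3)
m=(abs(Qt[:,1])<.03)&(abs(Qt[:,2])<.03)&(Qt[:,0]>-0.05)&(Qt[:,0]<.065); q=Qt[m];f=F[m]
for lo,hi in((-.045,-.03),(-.03,-.015),(-.015,.0),(0,.016),(.016,.022),(.022,.03),(.03,.04),(.04,.047),(.047,.06)):
    k=(q[:,0]>lo)&(q[:,0]<hi); 
    if k.sum()>3: a=q[k]; print(lo,k.sum(),"y",a[:,1].min().round(4),a[:,1].max().round(4),a[:,1].mean().round(4),"z",a[:,2].min().round(4),a[:,2].max().round(4),f[k].mean(0).round())
cv2.imwrite("pics/w3c.png",cv2.resize(d["frame"][110:350,190:380,::-1],None,fx=2.5,fy=2.5,interpolation=2)); 
E
```

```text
rim 1064 ((502.1242980957031, 41.95412063598633), (54.20209503173828, 54.48628234863281), 44.55994415283203)
0.026 ((502.2614440917969, 41.93462371826172), (99.7156753540039, 84.21087646484375), 84.13602447509766)
0.0035 ((502.1712341308594, 41.950016021728516), (99.97760009765625, 129.6345672607422), 84.1213607788086)
-0.045 4517 y -0.03 0.03 -0.0004 z -0.0203 0.0181 [34.  9.  9.]
-0.03 3496 y -0.0278 0.0288 0.0005 z -0.0202 0.0172 [55. 50. 49.]
-0.015 1462 y -0.0248 0.0257 0.0005 z -0.0134 -0.0053 [40. 38. 38.]
0 853 y -0.0241 0.0257 0.0004 z -0.0137 -0.0057 [49. 43. 42.]
0.016 73 y -0.013 0.014 0.0006 z -0.0139 -0.0059 [43.  8.  8.]
0.022 64 y -0.0087 0.0097 0.0005 z -0.0108 -0.0063 [50. 36. 15.]
0.03 228 y -0.0117 0.0119 0.0001 z -0.0107 -0.0026 [49. 37. 15.]
0.04 195 y -0.0119 0.0124 0.0003 z -0.0168 -0.0022 [53. 43. 27.]
0.047 71 y -0.0116 0.012 0.0001 z -0.0166 -0.0027 [57. 49. 37.]
```

View pics/w3c.png

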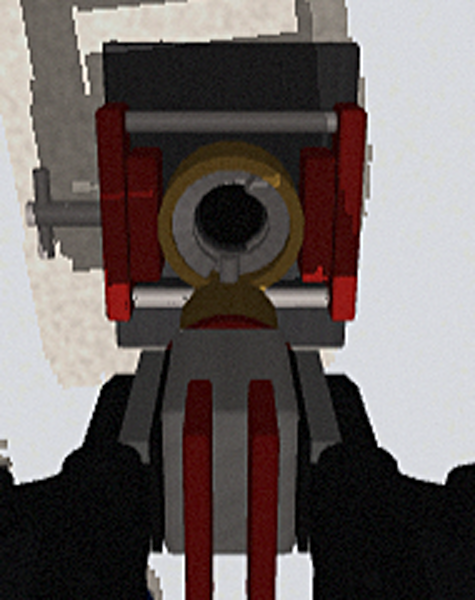

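```bash
python3 - <<'E'
from h import *
from scipy.optimize import least_squares
d=np.load("w3.npz"); Qt=d["Pt"].reshape(-1,3)
def fit(lo,hi,r):
    m=(abs(Qt[:,1])<r*.8)&(Qt[:,2]<.004)&(Qt[:,2]>-.0155)&(Qt[:,0]>lo)&(Qt[:,0]<hi); q=Qt[m]
    s=least_squares(lambda p:np.hypot(q[:,1]-p[0],q[:,2]-p[1])-r,[0,0],loss='soft_l1',f_scale=.0005)
    print(lo,len(q),s.x.round(5),np.median(abs(s.fun)))
fit(.022,.03,.013);fit(.03,.037,.013);fit(.037,.044,.013); fit(.022,.044,.013)
m=(Qt[:,0]<-.02)&(Qt[:,0]>-.045)&(abs(Qt[:,1])<.011)
q=Qt[m]; print("fork/block", q.min(0),q.max(0)); h,e=np.histogram(q[:,2],40); print(list(zip(e.round(4),h)))
m=(Qt[:,0]<.018)&(Qt[:,0]>-.012)&(abs(Qt[:,1])<.009)&(abs(Qt[:,2])<.03); q=Qt[m]; print("blockface",np.percentile(q[:,2],[5,50,95]))
m=(Qt[:,0]<.06)&(Qt[:,0]>.035)&(abs(Qt[:,1])<.008)&(Qt[:,2]<-.012)&(Qt[:,2]>-.024); q=Qt[m]; print("lug",len(q),q.min(0),q.max(0),q.mean(0))
E
```

```text
0.022 64 [0.00043 0.00274] 0.00015921770145809356
0.03 151 [0.00024 0.0028 ] 0.00016997233741698758
0.037 131 [0.00024 0.0028 ] 0.00015070345043506628
0.022 346 [0.00027 0.00279] 0.00015689186236268401
fork/block [-0.04110995 -0.01099405 -0.02029171] [-0.02000966  0.01099885  0.01813699]
[(np.float64(-0.0203), np.int64(231)), (np.float64(-0.0193), np.int64(282)), (np.float64(-0.0184), np.int64(74)), (np.float64(-0.0174), np.int64(50)), (np.float64(-0.0164), np.int64(60)), (np.float64(-0.0155), np.int64(63)), (np.float64(-0.0145), np.int64(52)), (np.float64(-0.0136), np.int64(68)), (np.float64(-0.0126), np.int64(102)), (np.float64(-0.0116), np.int64(127)), (np.float64(-0.0107), np.int64(117)), (np.float64(-0.0097), np.int64(105)), (np.float64(-0.0088), np.int64(103)), (np.float64(-0.0078), np.int64(98)), (np.float64(-0.0068), np.int64(105)), (np.float64(-0.0059), np.int64(100)), (np.float64(-0.0049), np.int64(104)), (np.float64(-0.004), np.int64(87)), (np.float64(-0.003), np.int64(104)), (np.float64(-0.002), np.int64(96)), (np.float64(-0.0011), np.int64(99)), (np.float64(-0.0001), np.int64(98)), (np.float64(0.0008), np.int64(93)), (np.float64(0.0018), np.int64(89)), (np.float64(0.0028), np.int64(104)), (np.float64(0.0037), np.int64(96)), (np.float64(0.0047), np.int64(86)), (np.float64(0.0056), np.int64(92)), (np.float64(0.0066), np.int64(94)), (np.float64(0.0076), np.int64(107)), (np.float64(0.0085), np.int64(96)), (np.float64(0.0095), np.int64(87)), (np.float64(0.0105), np.int64(84)), (np.float64(0.0114), np.int64(99)), (np.float64(0.0124), np.int64(82)), (np.float64(0.0133), np.int64(72)), (np.float64(0.0143), np.int64(53)), (np.float64(0.0153), np.int64(39)), (np.float64(0.0162), np.int64(19)), (np.float64(0.0172), np.int64(3))]
blockface [-0.01309172 -0.01248465 -0.01190138]
lug 59 [ 0.04507072 -0.00175504 -0.01676253] [ 0.05021337  0.00212276 -0.01201876] [ 0.04707921  0.00021228 -0.01479352]
```

```bash
python3 - <<'E'
from h import *
from workcell import env
from scipy.optimize import least_squares
c=dict(np.load("s3.npz")); P=cloud(c); Q=P.reshape(-1,3); s=env.read_state(); F=c["frame"].reshape(-1,3).astype(int)
m=(Q[:,2]>.03)&(Q[:,2]<.044)&(np.hypot(Q[:,0]-.5,Q[:,1]-.0416)<.036); q=Q[m]; print("rim z",np.percentile(q[:,2],[5,50,95]))
k=q[:,2]>.0355; print(cv2.fitEllipse(cv2.convexHull((q[k,:2]*1000).astype(np.float32))))
c0=np.load("scene0.npz"); Q0=cloud(c0).reshape(-1,3)
m=(Q0[:,2]>.0345)&(Q0[:,2]<.044)&(np.hypot(Q0[:,0]-.5,Q0[:,1]-.0416)<.036);q0=Q0[m]; print("rim0",cv2.fitEllipse(cv2.convexHull((q0[:,:2]*1000).astype(np.float32))))
for lo,hi in((.125,.14),(.14,.15)):
  m=(Q[:,2]>lo-.005)&(Q[:,2]<hi)&(np.hypot(Q[:,0]-.5,Q[:,1]-.0416)<.03); q=Q[m]; 
  print(lo,len(q),q.min(0).round(4),q.max(0).round(4))
  if len(q)>20:
    r=least_squares(lambda p:np.hypot(q[:,0]-p[0],q[:,1]-p[1])-.013,[.5,.042],loss='soft_l1',f_scale=.0007); print(r.x,np.median(abs(r.fun)))
m=(Q[:,2]>.11)&(Q[:,2]<.215)&(np.hypot(Q[:,0]-.5,Q[:,1]-.0416)<.03); q=Q[m]; print(np.percentile(q[:,2],[0,5,50]))
cv2.imwrite("pics/s3c.png",cv2.resize(c["frame"][120:250,210:320,::-1],None,fx=4.5,fy=4.5,interpolation=2)); 
E
```

```text
rim z [0.03050754 0.03624429 0.04026341]
((501.5066223144531, 41.543617248535156), (53.54566955566406, 54.9531364440918), 44.51428985595703)
rim0 ((501.83837890625, 43.1765251159668), (54.41706466674805, 59.98028564453125), 13.819718360900879)
0.125 92 [0.498  0.0272 0.1202] [0.5226 0.0494 0.1399]
[0.50277734 0.04163514] 0.0006885234147944565
0.14 63 [0.498  0.0279 0.1355] [0.5168 0.0485 0.1489]
[0.50242243 0.04137306] 0.0005727038704739524
[0.11724847 0.12655223 0.18294087]
```

View pics/s3c.png

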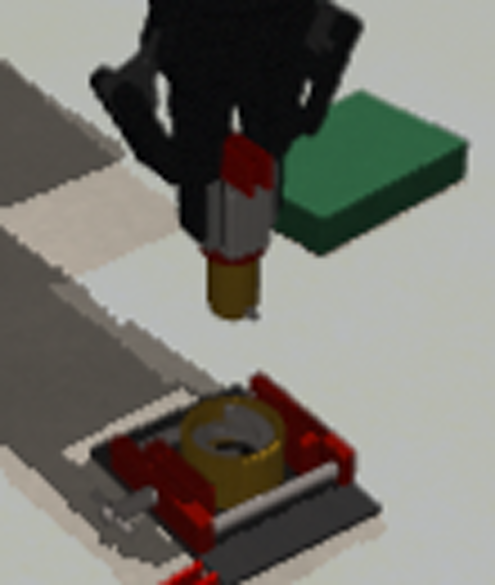

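Emit:
move_arm([
  {"travel": [2,0.06,-0.15],"rotation": [0,0,0]},
  {"travel": [4,0.06,-0.15],"rotation": [0,0,0]},
  {"travel": [5.8,0.06,-0.15],"rotation": [0,0,0]},
  {"travel": [6.8,0.06,-0.15],"rotation": [0,0,0]},
  {"travel": [7.3,0.06,-0.15],"rotation": [0,0,0]},
  {"travel": [7.3,0.06,-0.15],"rotation": [0,0,0]},
  {"travel": [7.3,0.06,-0.15],"rotation": [0,0,0]},
  {"travel": [7.3,0.06,-0.15],"rotation": [0,0,0]},
])

```text
time_s: 6.02
position: [0.5002, 0.0427, 0.0972]
tcp_rot: [[0.001, 0.101, 0.995], [-0.0, 0.995, -0.101], [-1.0, 0.0, 0.001]]
contact_force: [0.1, 0.3, -0.6]
width: 0.0232
```

```bash
python3 - <<'E'
from h import *
from workcell import env,optics
s=env.read_state(); show(s); plan(s,(0.4999,0.0418,0.0779),84.2)
c=optics.capture("wrist"); cv2.imwrite("pics/w4.png",cv2.resize(c["frame"][100:350,180:390,::-1],None,fx=2.4,fy=2.4,interpolation=2))
t=optics.capture("scene"); cv2.imwrite("pics/s4.png",cv2.resize(t["frame"][120:250,210:320,::-1],None,fx=4.5,fy=4.5,interpolation=2))
E
```

```text
t 6.0167 pos [0.5002 0.0427 0.0972] head 84.22 tiltx [ 0.0015 -0.     -1.    ] F [ 0.05  0.34 -0.63] T [ 0.014 -0.031 -0.011] w 0.0232 j [ -0.4  27.1 108.5   0.   44.3 -84.7]
travel [ 1.93 -0.09 -0.03] rot [ 0.0004  0.0015 -0.0001]
```

View pics/w4.png

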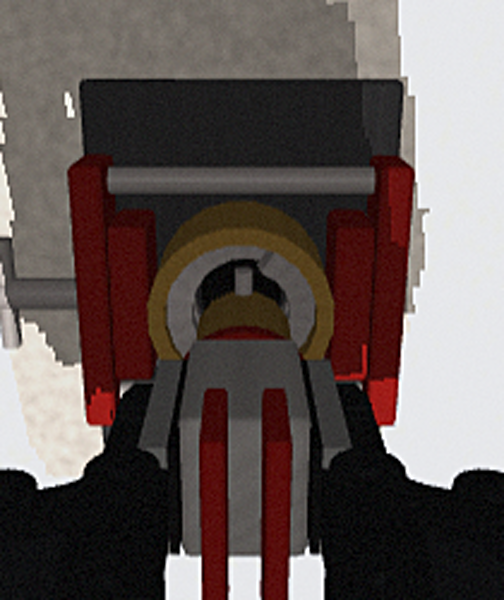

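View pics/s4.png

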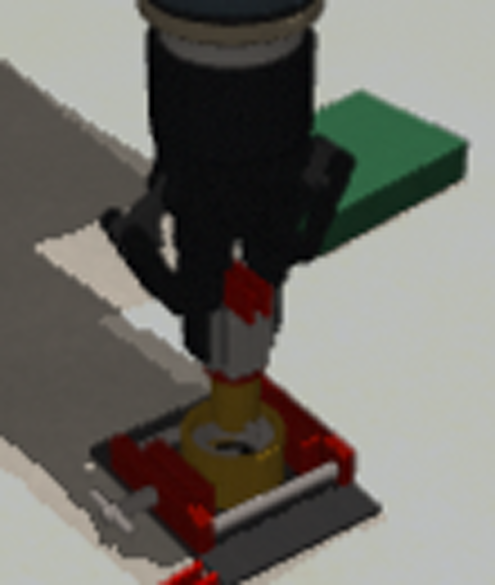

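Emit:
move_arm([
  {"travel": [0.2,0,0],"rotation": [0,0,0]},
  {"travel": [0.4,0,0],"rotation": [0,0,0]},
  {"travel": [0.6,0,0],"rotation": [0,0,0]},
  {"travel": [0.8,0,0],"rotation": [0,0,0]},
  {"travel": [0.8,0,0],"rotation": [0,0,0]},
  {"travel": [0.8,0,0],"rotation": [0,0,0]},
])

```text
time_s: 6.62
position: [0.4996, 0.0427, 0.0881]
tcp_rot: [[-0.0, 0.101, 0.995], [0.0, 0.995, -0.101], [-1.0, -0.0, -0.0]]
contact_force: [0.3, -0.3, -2.5]
width: 0.023
```

```bash
python3 - <<'E'
from h import *
from workcell import env,optics
s=env.read_state(); show(s); plan(s,(0.4999,0.0418,0.0779),84.2)
E
```

```text
t 6.6167 pos [0.4996 0.0427 0.0881] head 84.23 tiltx [-4.e-04  0.e+00 -1.e+00] F [ 0.26 -0.29 -2.53] T [ 0.043 -0.043  0.009] w 0.023 j [ -0.4  28.  108.7   0.   43.3 -84.7]
travel [ 1.02 -0.09  0.04] rot [ 0.0004 -0.0004  0.    ]
```

Emit:
move_arm([
  {"travel": [0.15,-0.06,0.03],"rotation": [0,0,0]},
  {"travel": [0.3,-0.06,0.03],"rotation": [0,0,0]},
  {"travel": [0.45,-0.06,0.03],"rotation": [0,0,0]},
  {"travel": [0.6,-0.06,0.03],"rotation": [0,0,0]},
  {"travel": [0.7,-0.06,0.03],"rotation": [0,0,0]},
  {"travel": [0.7,-0.06,0.03],"rotation": [0,0,0]},
])

```text
time_s: 7.12
position: [0.4997, 0.0421, 0.081]
tcp_rot: [[-0.0, 0.101, 0.995], [0.0, 0.995, -0.101], [-1.0, -0.0, -0.0]]
contact_force: [-0.3, 0.1, -1.7]
width: 0.0235
```

```bash
python3 - <<'E'
from h import *
from workcell import env,optics
s=env.read_state(); show(s); plan(s,(0.4999,0.0418,0.0779),84.2)
c=optics.capture("wrist"); cv2.imwrite("pics/w5.png",cv2.resize(c["frame"][100:350,180:390,::-1],None,fx=2.4,fy=2.4,interpolation=2))
E
```

```text
t 7.1167 pos [0.4997 0.0421 0.081 ] head 84.23 tiltx [-5.e-04  0.e+00 -1.e+00] F [-0.28  0.13 -1.68] T [0.008 0.053 0.037] w 0.0235 j [ -0.5  28.8 108.9  -0.   42.4 -84.7]
travel [ 0.31 -0.03  0.02] rot [ 0.0005 -0.0005  0.    ]
```

View pics/w5.png

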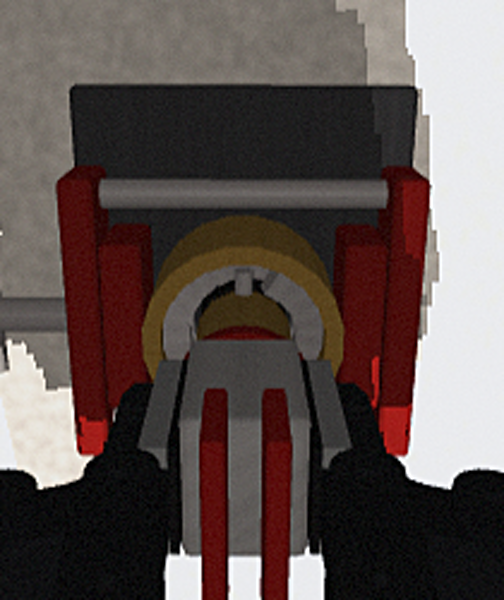

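Emit:
move_arm([
  {"travel": [0.05,0,0],"rotation": [0,0,0]},
  {"travel": [0.1,0,0],"rotation": [0,0,0]},
  {"travel": [0.15,0,0],"rotation": [0,0,0]},
  {"travel": [0.2,0,0],"rotation": [0,0,0]},
  {"travel": [0.2,0,0],"rotation": [0,0,0]},
  {"travel": [0.2,0,0],"rotation": [0,0,0]},
])

```text
time_s: 7.67
position: [0.4999, 0.0421, 0.0793]
tcp_rot: [[-0.0, 0.101, 0.995], [-0.0, 0.995, -0.101], [-1.0, -0.0, -0.0]]
contact_force: [0.7, 0.7, -0.9]
width: 0.0234
```

```bash
python3 - <<'E'
from h import *
from workcell import env,optics
s=env.read_state(); show(s)
E
```

```text
t 7.6667 pos [0.4999 0.0421 0.0793] head 84.22 tiltx [-0. -0. -1.] F [ 0.71  0.67 -0.95] T [0.044 0.013 0.029] w 0.0234 j [ -0.5  29.  108.9  -0.   42.1 -84.7]
```

Emit:
move_arm([
  {"travel": [0.05,0,0],"rotation": [0,0,0]},
  {"travel": [0.1,0,0],"rotation": [0,0,0]},
  {"travel": [0.1,0,0],"rotation": [0,0,0]},
  {"travel": [0.1,0,0],"rotation": [0,0,0]},
])

```text
time_s: 8.0
position: [0.4999, 0.0421, 0.0783]
tcp_rot: [[-0.0, 0.101, 0.995], [-0.0, 0.995, -0.101], [-1.0, -0.0, -0.0]]
contact_force: [0.6, 0.1, -2.7]
width: 0.0237
```

Emit:
move_arm([
  {"travel": [0.03,0,0],"rotation": [0,0,0]},
  {"travel": [0.06,0,0],"rotation": [0,0,0]},
  {"travel": [0.06,0,0],"rotation": [0,0,0]},
  {"travel": [0.06,0,0],"rotation": [0,0,0]},
])

```text
time_s: 8.33
position: [0.4999, 0.0421, 0.0778]
tcp_rot: [[0.0, 0.101, 0.995], [0.0, 0.995, -0.101], [-1.0, 0.0, 0.0]]
contact_force: [-0.9, 0.1, 0.8]
width: 0.0236
```

Emit:
move_arm([
  {"travel": [0.03,0,0],"rotation": [0,0,0]},
  {"travel": [0.03,0,0],"rotation": [0,0,0]},
  {"travel": [0.03,0,0],"rotation": [0,0,0]},
])

```text
time_s: 8.58
position: [0.5, 0.0421, 0.0776]
tcp_rot: [[0.0, 0.101, 0.995], [0.0, 0.995, -0.101], [-1.0, 0.0, 0.0]]
contact_force: [-1.6, 0.1, 5.0]
width: 0.0231
```

```bash
python3 - <<'E'
from h import *
from workcell import env,optics
s=env.read_state(); show(s)
c=optics.capture("wrist"); cv2.imwrite("pics/w6.png",cv2.resize(c["frame"][100:350,180:390,::-1],None,fx=2.4,fy=2.4,interpolation=2))
s=env.read_state(); show(s)
E
```

```text
t 8.5833 pos [0.5    0.0421 0.0776] head 84.22 tiltx [ 3.e-04  0.e+00 -1.e+00] F [-1.57  0.12  4.96] T [-0.022  0.279  0.007] w 0.0231 j [ -0.5  29.1 108.9   0.   41.9 -84.7]
t 8.6333 pos [0.5    0.0421 0.0776] head 84.23 tiltx [ 3.e-04 -0.e+00 -1.e+00] F [-1.14  0.14  5.65] T [ 0.003  0.253 -0.034] w 0.0234 j [ -0.5  29.1 108.9  -0.   41.9 -84.7]
```

View pics/w6.png

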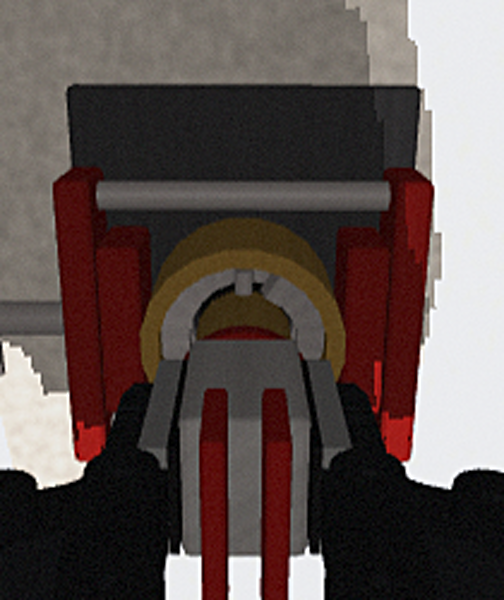

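The holder now rests on the thread: 6 N contact at TCP z = 0.0777. I'll turn 30° clockwise about the holder's axis and ride mid-play.

Emit:
move_arm([
  {"travel": [0.015,0.013,0.001],"rotation": [0.0873,0,0]},
  {"travel": [0.035,0.026,0.002],"rotation": [0.1745,0,0]},
  {"travel": [0.05,0.039,0.005],"rotation": [0.2618,0,0]},
  {"travel": [0.065,0.051,0.009],"rotation": [0.3491,0,0]},
  {"travel": [0.085,0.063,0.014],"rotation": [0.4363,0,0]},
  {"travel": [0.1,0.075,0.02],"rotation": [0.5236,0,0]},
  {"travel": [0.1,0.075,0.02],"rotation": [0.5236,0,0]},
  {"travel": [0.1,0.075,0.02],"rotation": [0.5236,0,0]},
])

```text
time_s: 9.3
position: [0.5001, 0.0428, 0.0762]
tcp_rot: [[-0.0, 0.582, 0.813], [0.0, 0.813, -0.582], [-1.0, -0.0, -0.0]]
contact_force: [0.1, 0.7, -1.0]
width: 0.023
```

```bash
cat > st.py <<'E'
from h import *
from workcell import env
s=env.read_state(); show(s)
M=s["tcp_rot"]; th=84.22-np.degrees(np.arctan2(M[1,1],M[0,1])); th%=360
print("theta",th.round(2),"z over floor mm",((s["position"][2]-.0777)*1000+th/15).round(2),"z mm",(s["position"][2]*1000).round(2))
E
python3 st.py
```

```text
t 9.3 pos [0.5001 0.0428 0.0762] head 54.38 tiltx [-3.e-04  0.e+00 -1.e+00] F [ 0.12  0.72 -0.95] T [-0.03  -0.01  -0.041] w 0.023 j [ -0.4  29.3 108.9   0.   41.8 -54.8]
theta 29.84 z over floor mm 0.48 z mm 76.19
```

Emit:
move_arm([
  {"travel": [-0.05,0,0],"rotation": [0,0,0]},
  {"travel": [-0.1,0,0],"rotation": [0,0,0]},
  {"travel": [-0.1,0,0],"rotation": [0,0,0]},
  {"travel": [-0.1,0,0],"rotation": [0,0,0]},
])

```text
time_s: 9.63
position: [0.5, 0.0428, 0.0772]
tcp_rot: [[-0.0, 0.584, 0.812], [0.0, 0.812, -0.584], [-1.0, -0.0, -0.0]]
contact_force: [-0.3, -0.4, -4.3]
width: 0.0231
```

```bash
python3 st.py
```

```text
t 9.6333 pos [0.5    0.0428 0.0772] head 54.27 tiltx [-3.e-04  0.e+00 -1.e+00] F [-0.3  -0.4  -4.32] T [ 0.057 -0.096  0.024] w 0.0231 j [ -0.4  29.2 108.9   0.   41.9 -54.7]
theta 29.95 z over floor mm 1.53 z mm 77.23
```

Emit:
move_arm([
  {"travel": [-0.03,0,0],"rotation": [0,0,0]},
  {"travel": [-0.03,0,0],"rotation": [0,0,0]},
  {"travel": [-0.03,0,0],"rotation": [0,0,0]},
])

```text
time_s: 9.88
position: [0.5, 0.0429, 0.0774]
tcp_rot: [[-0.0, 0.584, 0.811], [0.0, 0.811, -0.584], [-1.0, -0.0, -0.0]]
contact_force: [2.3, 0.1, -10.2]
width: 0.0233
```

```bash
python3 st.py
```

```text
t 9.8833 pos [0.5    0.0429 0.0774] head 54.24 tiltx [-4.e-04  0.e+00 -1.e+00] F [  2.26   0.12 -10.18] T [ 0.053 -0.333 -0.063] w 0.0233 j [ -0.4  29.2 108.9   0.   42.  -54.7]
theta 29.98 z over floor mm 1.7 z mm 77.4
```

Emit:
move_arm([
  {"travel": [0.1,0,0],"rotation": [0,0,0]},
  {"travel": [0.143,0.013,0.001],"rotation": [0.0873,0,0]},
  {"travel": [0.177,0.026,0.002],"rotation": [0.1745,0,0]},
  {"travel": [0.21,0.039,0.005],"rotation": [0.2618,0,0]},
  {"travel": [0.21,0.039,0.005],"rotation": [0.2618,0,0]},
  {"travel": [0.21,0.039,0.005],"rotation": [0.2618,0,0]},
])

```text
time_s: 10.38
position: [0.5007, 0.0431, 0.0759]
tcp_rot: [[0.001, 0.773, 0.634], [-0.0, 0.634, -0.773], [-1.0, 0.0, 0.0]]
contact_force: [0.0, -0.1, -1.8]
width: 0.0233
```

```bash
python3 st.py
```

```text
t 10.3833 pos [0.5007 0.0431 0.0759] head 39.38 tiltx [ 5.e-04 -0.e+00 -1.e+00] F [ 0.03 -0.11 -1.77] T [ 0.027 -0.003  0.014] w 0.0233 j [ -0.4  29.4 108.9  -0.   41.7 -39.8]
theta 44.84 z over floor mm 1.17 z mm 75.88
```

Emit:
move_arm([
  {"travel": [0.033,0.013,0.001],"rotation": [0.0873,0,0]},
  {"travel": [0.067,0.026,0.002],"rotation": [0.1745,0,0]},
  {"travel": [0.067,0.026,0.002],"rotation": [0.1745,0,0]},
  {"travel": [0.067,0.026,0.002],"rotation": [0.1745,0,0]},
])

```text
time_s: 10.72
position: [0.5007, 0.0433, 0.0751]
tcp_rot: [[0.0, 0.87, 0.492], [-0.0, 0.492, -0.87], [-1.0, 0.0, 0.0]]
contact_force: [0.9, -0.3, -1.4]
width: 0.023
```

```bash
python3 st.py
```

```text
t 10.7167 pos [0.5007 0.0433 0.0751] head 29.49 tiltx [ 2.e-04 -0.e+00 -1.e+00] F [ 0.93 -0.26 -1.36] T [ 0.005 -0.031 -0.015] w 0.023 j [ -0.4  29.5 108.9  -0.   41.7 -29.9]
theta 54.73 z over floor mm 1.02 z mm 75.07
```

Emit:
move_arm([
  {"travel": [0.05,0.013,0.001],"rotation": [0.0873,0,0]},
  {"travel": [0.1,0.026,0.002],"rotation": [0.1745,0,0]},
  {"travel": [0.1,0.026,0.002],"rotation": [0.1745,0,0]},
  {"travel": [0.1,0.026,0.002],"rotation": [0.1745,0,0]},
])

```text
time_s: 11.05
position: [0.5009, 0.0434, 0.074]
tcp_rot: [[0.0, 0.942, 0.334], [0.0, 0.334, -0.942], [-1.0, 0.0, 0.0]]
contact_force: [-0.2, 0.2, -1.1]
width: 0.0233
```

```bash
python3 st.py
```

```text
t 11.05 pos [0.5009 0.0434 0.074 ] head 19.53 tiltx [ 1.e-04  0.e+00 -1.e+00] F [-0.2   0.18 -1.05] T [0.026 0.05  0.014] w 0.0233 j [ -0.4  29.6 108.8   0.   41.6 -19.9]
theta 64.69 z over floor mm 0.6 z mm 73.99
```

Emit:
move_arm([
  {"travel": [0.033,0.013,0.001],"rotation": [0.0873,0,0]},
  {"travel": [0.067,0.026,0.002],"rotation": [0.1745,0,0]},
  {"travel": [0.067,0.026,0.002],"rotation": [0.1745,0,0]},
  {"travel": [0.067,0.026,0.002],"rotation": [0.1745,0,0]},
])

```text
time_s: 11.38
position: [0.5015, 0.0435, 0.0736]
tcp_rot: [[0.001, 0.986, 0.166], [0.0, 0.166, -0.986], [-1.0, 0.001, 0.0]]
contact_force: [-0.1, -0.3, 3.7]
width: 0.0235
```

```bash
python3 st.py
```

```text
t 11.3833 pos [0.5015 0.0435 0.0736] head 9.56 tiltx [ 9.e-04  0.e+00 -1.e+00] F [-0.08 -0.32  3.67] T [ 0.069  0.019 -0.049] w 0.0235 j [ -0.3  29.7 108.8   0.   41.5  -9.9]
theta 74.66 z over floor mm 0.92 z mm 73.65
```

First resistance is felt: a step of about 5 N at θ≈74.7° and z≈73.65 mm, where the underside meets the washer inside the play. With the upper flank measured at z = 79.18 − θ/15, thread loading should start near 83°. I'll check that by turning at constant height.

Emit:
move_arm([
  {"travel": [0,0,0],"rotation": [0,0,0]},
  {"travel": [0,0,0],"rotation": [0,0,0]},
  {"travel": [0,0,0],"rotation": [0,0,0]},
])

```text
time_s: 11.63
position: [0.5015, 0.0435, 0.0735]
tcp_rot: [[0.001, 0.987, 0.163], [0.0, 0.163, -0.987], [-1.0, 0.001, 0.0]]
contact_force: [0.8, 0.1, 4.7]
width: 0.0233
```

```bash
python3 st.py
```

```text
t 11.6333 pos [0.5015 0.0435 0.0735] head 9.38 tiltx [ 9.e-04  0.e+00 -1.e+00] F [0.83 0.12 4.69] T [ 0.035 -0.078 -0.021] w 0.0233 j [ -0.3  29.7 108.8   0.   41.5  -9.7]
theta 74.84 z over floor mm 0.81 z mm 73.52
```

Emit:
move_arm([
  {"travel": [0,0.007,0],"rotation": [0.0436,0,0]},
  {"travel": [0,0.013,0.001],"rotation": [0.0873,0,0]},
  {"travel": [0,0.013,0.001],"rotation": [0.0873,0,0]},
  {"travel": [0,0.013,0.001],"rotation": [0.0873,0,0]},
])

```text
time_s: 11.97
position: [0.5016, 0.0435, 0.0735]
tcp_rot: [[0.001, 0.997, 0.076], [0.0, 0.076, -0.997], [-1.0, 0.001, 0.0]]
contact_force: [0.1, -0.1, 5.4]
width: 0.0233
```

```bash
python3 st.py
```

```text
t 11.9667 pos [0.5016 0.0435 0.0735] head 4.35 tiltx [ 8.e-04  0.e+00 -1.e+00] F [ 0.08 -0.12  5.4 ] T [ 0.019 -0.039 -0.055] w 0.0233 j [ -0.3  29.7 108.8   0.   41.5  -4.7]
theta 79.87 z over floor mm 1.12 z mm 73.5
```

Emit:
move_arm([
  {"travel": [0,0.007,0],"rotation": [0.0436,0,0]},
  {"travel": [0,0.013,0.001],"rotation": [0.0873,0,0]},
  {"travel": [0,0.013,0.001],"rotation": [0.0873,0,0]},
  {"travel": [0,0.013,0.001],"rotation": [0.0873,0,0]},
])

```text
time_s: 12.3
position: [0.5017, 0.0435, 0.0734]
tcp_rot: [[0.001, 1.0, -0.011], [0.0, -0.011, -1.0], [-1.0, 0.001, -0.0]]
contact_force: [0.1, 0.6, 5.6]
width: 0.0233
```

```bash
python3 st.py
```

```text
t 12.3 pos [0.5017 0.0435 0.0734] head -0.62 tiltx [ 6.e-04  0.e+00 -1.e+00] F [0.09 0.58 5.62] T [-0.023 -0.123 -0.075] w 0.0233 j [ -0.3  29.7 108.8   0.   41.5   0.3]
theta 84.84 z over floor mm 1.39 z mm 73.43
```

Emit:
move_arm([
  {"travel": [0,0.007,0],"rotation": [0.0436,0,0]},
  {"travel": [0,0.013,0.001],"rotation": [0.0873,0,0]},
  {"travel": [0,0.013,0.001],"rotation": [0.0873,0,0]},
  {"travel": [0,0.013,0.001],"rotation": [0.0873,0,0]},
])

```text
time_s: 12.63
position: [0.5016, 0.0434, 0.0732]
tcp_rot: [[0.0, 0.995, -0.098], [0.0, -0.098, -0.995], [-1.0, 0.0, -0.0]]
contact_force: [0.8, -0.9, 2.0]
width: 0.0233
```

```bash
python3 st.py
```

```text
t 12.6333 pos [0.5016 0.0434 0.0732] head -5.62 tiltx [ 2.e-04  1.e-04 -1.e+00] F [ 0.78 -0.85  1.97] T [-0.008 -0.276 -0.018] w 0.0233 j [ -0.4  29.7 108.8   0.   41.5   5.3]
theta 89.84 z over floor mm 1.49 z mm 73.2
```

The check agrees: past about 85° the thread takes the load off the hand. Loading starts at about 84.5°, so I'll finish near 127–129°.

Emit:
move_arm([
  {"travel": [0.033,0.013,0.001],"rotation": [0.0873,0,0]},
  {"travel": [0.067,0.026,0.002],"rotation": [0.1745,0,0]},
  {"travel": [0.1,0.039,0.005],"rotation": [0.2618,0,0]},
  {"travel": [0.133,0.051,0.009],"rotation": [0.3491,0,0]},
  {"travel": [0.133,0.051,0.009],"rotation": [0.3491,0,0]},
  {"travel": [0.133,0.051,0.009],"rotation": [0.3491,0,0]},
])

```text
time_s: 13.13
position: [0.5021, 0.0433, 0.072]
tcp_rot: [[0.0, 0.902, -0.431], [0.0, -0.431, -0.902], [-1.0, 0.0, -0.0]]
contact_force: [0.6, -0.5, 3.0]
width: 0.0237
```

```bash
python3 st.py
```

```text
t 13.1333 pos [0.5021 0.0433 0.072 ] head -25.54 tiltx [ 3.e-04  0.e+00 -1.e+00] F [ 0.55 -0.54  3.01] T [-0.111 -0.323 -0.082] w 0.0237 j [ -0.4  29.9 108.7   0.   41.4  25.2]
theta 109.76 z over floor mm 1.58 z mm 71.96
```

Emit:
move_arm([
  {"travel": [0.033,0.013,0.001],"rotation": [0.0873,0,0]},
  {"travel": [0.067,0.026,0.002],"rotation": [0.1745,0,0]},
  {"travel": [0.1,0.039,0.005],"rotation": [0.2618,0,0]},
  {"travel": [0.12,0.046,0.007],"rotation": [0.3142,0,0]},
  {"travel": [0.12,0.046,0.007],"rotation": [0.3142,0,0]},
  {"travel": [0.12,0.046,0.007],"rotation": [0.3142,0,0]},
])

```text
time_s: 13.63
position: [0.5027, 0.0429, 0.0709]
tcp_rot: [[0.001, 0.725, -0.689], [-0.0, -0.689, -0.725], [-1.0, 0.0, -0.0]]
contact_force: [2.0, -1.3, 4.2]
width: 0.0235
```

```bash
python3 st.py; python3 - <<'E'
from workcell import optics; import cv2
c=optics.capture("wrist"); cv2.imwrite("pics/w7.png",c["frame"][:,:,::-1])
E
```

```text
t 13.6333 pos [0.5027 0.0429 0.0709] head -43.54 tiltx [ 6.e-04 -1.e-04 -1.e+00] F [ 2.02 -1.33  4.16] T [-0.377 -0.344 -0.137] w 0.0235 j [ -0.4  30.  108.7  -0.   41.3  43.1]
theta 127.76 z over floor mm 1.69 z mm 70.87
```

View pics/w7.png

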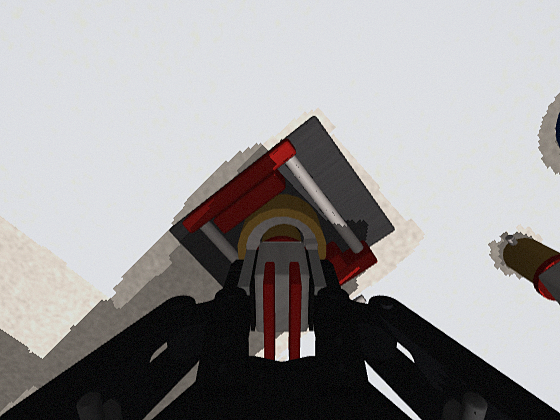

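Emit:
move_arm([
  {"travel": [0,0,0],"rotation": [0,0,0]},
  {"travel": [0,0,0],"rotation": [0,0,0]},
  {"travel": [0,0,0],"rotation": [0,0,0]},
  {"travel": [0,0,0],"rotation": [0,0,0]},
  {"travel": [0,0,0],"rotation": [0,0,0]},
  {"travel": [0,0,0],"rotation": [0,0,0]},
  {"travel": [0,0,0],"rotation": [0,0,0]},
  {"travel": [0,0,0],"rotation": [0,0,0]},
], fingers=1)

```text
time_s: 14.35
position: [0.5024, 0.0431, 0.0707]
tcp_rot: [[-0.0, 0.722, -0.692], [0.0, -0.692, -0.722], [-1.0, -0.0, 0.0]]
contact_force: [0.5, 0.2, -0.5]
width: 0.0851
```

```bash
python3 st.py; python3 - <<'E'
from h import *
from workcell import optics,env
s=env.read_state()
c=optics.capture("wrist"); cv2.imwrite("pics/w8.png",c["frame"][:,:,::-1])
T=np.eye(4);T[:3,:3]=s["tcp_rot"];T[:3,3]=s["position"]
np.savez("w8.npz",P=cloud(c,T@c["mount"]),frame=c["frame"])
E
```

```text
t 14.35 pos [0.5024 0.0431 0.0707] head -43.77 tiltx [-2.e-04  0.e+00 -1.e+00] F [ 0.52  0.2  -0.46] T [ 0.02   0.007 -0.035] w 0.0851 j [ -0.4  30.  108.7   0.   41.3  43.4]
theta 127.99 z over floor mm 1.52 z mm 70.69
```

View pics/w8.png

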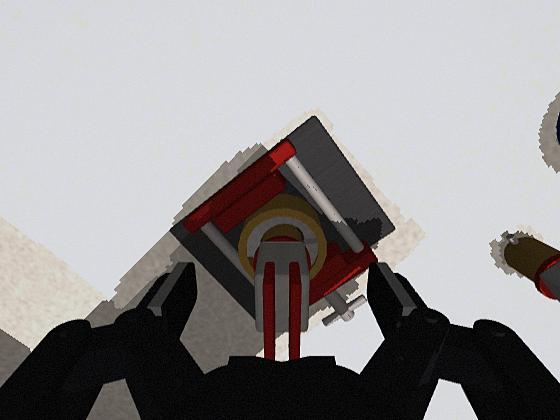

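The fingers are free and the holder stands at (282,290), in line with the jaws. I'll rise and check its yaw and height.

Emit:
move_arm([
  {"travel": [-1,0,0],"rotation": [0,0,0]},
  {"travel": [-3,0,0],"rotation": [0,0,0]},
  {"travel": [-6,0,0],"rotation": [0,0,0]},
  {"travel": [-9,0,0],"rotation": [0,0,0]},
  {"travel": [-12,0,0],"rotation": [0,0,0]},
  {"travel": [-14,0,0],"rotation": [0,0,0]},
  {"travel": [-15,0,0],"rotation": [0,0,0]},
  {"travel": [-15,0,0],"rotation": [0,0,0]},
  {"travel": [-15,0,0],"rotation": [0,0,0]},
  {"travel": [-15,0,0],"rotation": [0,0,0]},
])

```text
time_s: 15.23
position: [0.5018, 0.043, 0.2194]
tcp_rot: [[-0.002, 0.722, -0.692], [0.0, -0.692, -0.722], [-1.0, -0.002, 0.002]]
contact_force: [-1.1, 1.0, -0.7]
width: 0.0855
```

```bash
python3 - <<'E'
from h import *
from workcell import optics,env
s=env.read_state(); show(s)
c=optics.capture("wrist"); cv2.imwrite("pics/w9.png",c["frame"][:,:,::-1])
T=np.eye(4);T[:3,:3]=s["tcp_rot"];T[:3,3]=s["position"]
P=cloud(c,T@c["mount"]); Q=P.reshape(-1,3)
near=np.hypot(Q[:,0]-.502,Q[:,1]-.042)<.035
for lo,hi in((.1,.12),(.085,.0955)):
    q=Q[near&(Q[:,2]>lo)&(Q[:,2]<hi)]
    if len(q)>9: print(lo,len(q),q.mean(0).round(4),cv2.minAreaRect((q[:,:2]*1000).astype(np.float32)),np.percentile(q[:,2],[50,95]).round(4))
q=Q[near&(Q[:,2]>.035)&(Q[:,2]<.0405)]; print("rim",cv2.minEnclosingCircle((q[:,:2]*1000).astype(np.float32)))
E
```

```text
t 15.2333 pos [0.5018 0.043  0.2194] head -43.78 tiltx [-0.0022  0.     -1.    ] F [-1.1   0.96 -0.7 ] T [-0.017  0.049  0.041] w 0.0855 j [ -0.4  16.9 102.7   0.   60.5  43.4]
0.1 466 [0.5032 0.0431 0.11  ] ((501.77374267578125, 42.22917175292969), (44.22553253173828, 13.648415565490723), 46.50908279418945) [0.1102 0.1113]
0.085 541 [0.5026 0.0428 0.092 ] ((504.49688720703125, 44.497718811035156), (36.266380310058594, 23.222978591918945), 46.01530456542969) [0.0921 0.0933]
rim ((501.98028564453125, 41.679744720458984), 27.28814125061035)
```

View pics/w9.png

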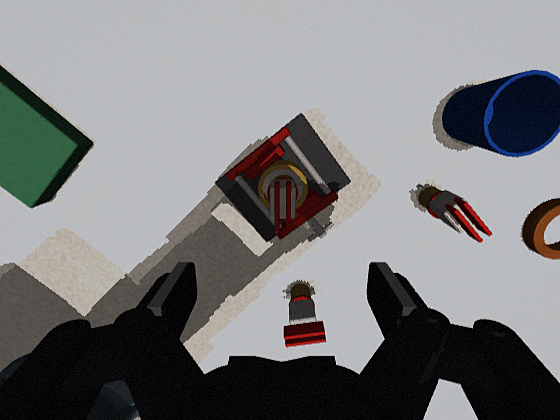

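```bash
python3 - <<'E'
from workcell import ticket,env
print(env.read_state()["time_s"]); print(ticket.close_job())
E
```

```text
15.2833
the job is handed in; nothing more can be done
None
```

I screwed the right-most holder into the socket, let go of it and handed the job in at 15.3 s. No verdict was reported.

- **First resistance:** the washer met the underside at about 74.7° past the entry, felt as a step of about 5–6 N. The thread began to carry it at about 84.5°, give or take 2°. I confirmed this by turning at constant height, when the load moved off the hand and onto the thread.
- **Final tightening:** I stopped at about 128°, roughly 43° past first resistance. That was deliberately just under 45° to stay inside the force limits, and works out to about 20 N on the thread. I calculated this force from the figures you gave; I could not measure it once I had let go.
- **Last checks:**
  - The holder's top is at 0.110 m, so its underside is about 16 mm up, as the thread predicts.
  - Its centre is within about 1 mm of the socket's, and it stands upright.
  - It unwound less than 1° on release.
  - The gripper is fully open, 15 cm above its release height, and touches nothing.
  - The pen pot, tape roll, notebooks and other holders look untouched in the parts the last picture shows. The glue stick was not in that view, and I did not re-measure any of them.
- **Disagreement:** the three cameras differed by about 1–1.5 mm on where the socket and the holder's axis were. I used the average, and the sideways force stayed under about 3 N.

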